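Clamp a glass sample for bonding, middle first

TASK

A glass sample lies on its sticky backing panel in the bonding jig. Lightly press down the thumb pads of the three hold-down arms with the fingertips, each until its rubber foot bears firmly on the glass and it stays down: the middle one first so that no air is trapped, then the left one, then the right one as seen from the robot. Do not touch the glass with the fingers, do not lift or shift anything, and leave the dropper bottle, tape roll and scraper alone.

Things in the scene. Friction and masses are not known exactly. Their poses are not given: they have to be found in the camera images.
- jig: Bonding jig, fixed to the table: a plywood board 215 mm deep (its x, away from the robot), 330 mm wide (its y, to the left) and 15 mm thick, with an aluminium rail 26 mm deep, top 35 mm above the table, along its far side, centred 91 mm beyond the origin. Origin: on the table under the middle of the glass's place; z up. It may be turned up to 0.35 rad about z.
- panel: White backing panel, 136 x 250 x 5 mm, lying flat on the jig's board under the glass (its top 20 mm above the table). Origin: centre of its underside.
- glass_sample: Pale glass sample, 220 x 106 x 6 mm, lying flat on the backing panel with its long side along the rail; its top is 26 mm above the table. Origin: centre of its underside; its x runs along the 220 mm side.
- left_clamp: The left-hand hold-down clamp (seen from the robot). Origin: on top of the jig's rail, under the clamp's block (30 x 26 mm, 23 mm high with its cheeks and hinge); axes as the jig's. Its hinge axis runs along y, 5 mm nearer the robot than the origin and 17 mm above it. The steel arm, 13 mm wide, reaches from there over the glass towards the robot and starts raised.
- left_arm (a joint): Angle of the left-hand arm, rad: starts at -0.06 to 0.06 (tip up 17 to 24 degrees), grows as it is pressed down; level at 0.35. About 3 N on the pad moves it; it stays where left. The foot on its sprung spindle, 81 mm from the hinge, meets the glass at 0.325; then the pad's force rises 2 N per mm (spindle travel 10 mm). 6 to 8 N is ample; let go, the arm rests at about 0.34 with some 4 N on the foot.
- left_pad (a point): Centre of the upper face of the round black thumb pad (25 mm across the upper face, 8 mm thick) at the free end of the left-hand arm, 115 mm from the hinge axis; moves with the arm, z square to its face. Raised it is about 90 to 104 mm above the table, when the foot meets the glass about 60 mm, level 57 mm (31 mm above the glass), and then 5 to 10 mm nearer the robot.
- mid_clamp: The middle hold-down clamp (seen from the robot). Origin: on top of the jig's rail, under the clamp's block (30 x 26 mm, 23 mm high with its cheeks and hinge); axes as the jig's. Its hinge axis runs along y, 5 mm nearer the robot than the origin and 17 mm above it. The steel arm, 13 mm wide, reaches from there over the glass towards the robot and starts raised.
- mid_arm (a joint): Angle of the middle arm, rad: starts at -0.06 to 0.06 (tip up 17 to 24 degrees), grows as it is pressed down; level at 0.35. About 3 N on the pad moves it; it stays where left. The foot on its sprung spindle, 81 mm from the hinge, meets the glass at 0.325; then the pad's force rises 2 N per mm (spindle travel 10 mm). 6 to 8 N is ample; let go, the arm rests at about 0.34 with some 4 N on the foot.
- mid_pad (a point): Centre of the upper face of the round black thumb pad (25 mm across the upper face, 8 mm thick) at the free end of the middle arm, 115 mm from the hinge axis; moves with the arm, z square to its face. Raised it is about 90 to 104 mm above the table, when the foot meets the glass about 60 mm, level 57 mm (31 mm above the glass), and then 5 to 10 mm nearer the robot.
- right_clamp: The right-hand hold-down clamp (seen from the robot). Origin: on top of the jig's rail, under the clamp's block (30 x 26 mm, 23 mm high with its cheeks and hinge); axes as the jig's. Its hinge axis runs along y, 5 mm nearer the robot than the origin and 17 mm above it. The steel arm, 13 mm wide, reaches from there over the glass towards the robot and starts raised.
- right_arm (a joint): Angle of the right-hand arm, rad: starts at -0.06 to 0.06 (tip up 17 to 24 degrees), grows as it is pressed down; level at 0.35. About 3 N on the pad moves it; it stays where left. The foot on its sprung spindle, 81 mm from the hinge, meets the glass at 0.325; then the pad's force rises 2 N per mm (spindle travel 10 mm). 6 to 8 N is ample; let go, the arm rests at about 0.34 with some 4 N on the foot.
- right_pad (a point): Centre of the upper face of the round black thumb pad (25 mm across the upper face, 8 mm thick) at the free end of the right-hand arm, 115 mm from the hinge axis; moves with the arm, z square to its face. Raised it is about 90 to 104 mm above the table, when the foot meets the glass about 60 mm, level 57 mm (31 mm above the glass), and then 5 to 10 mm nearer the robot.
- dropper: Small dropper bottle, 27 mm across, 86 mm tall, standing left of the jig. Origin: centre of its underside.
- tape_roll: Roll of masking tape, 77 mm across, 24 mm high, lying right of the jig. Origin: centre of its underside.
- scraper: Flat razor scraper, 26 x 107 x 14 mm, lying in front of the jig. Origin: centre of its underside.
Not all that is in view belongs to the job. What is shaped like the glass_sample but yellow is not meant.

How it is judged:
By the outcome, as a careful person would: the job done as asked, in the order asked, and still so for the second after the job is handed in, with the robot touching nothing.
It also fails if it takes over 45 s, if anything falls off the work surface, if the arm or the gripper's body presses on something with over 40 N, if the wrist force passes 120 N, or if a joint passes its speed limit or range.

ROBOT

A 6-joint arm with a two-finger parallel gripper is mounted at the origin on the work surface; the furniture and walls round the work are solid. World frame = base frame: x ahead of the robot, y to its left, z up, the work surface at z = 0. Lengths are in mm, angles in rad, forces in N, time in s.
With the tool pointing down it reaches from about 350 to 775 mm from the base axis. Payload 7.3 kg.
Tool frame: the origin (TCP) lies between the finger pads; the fingertips stand tcp_to_tips ahead of it and the grasp point (between the pads) lies 5 mm behind it (tcp_to_tips is the distance from the TCP to the fingertips, in mm); z points along the fingers, x is the direction in which the jaws open and shut, and the axes are right-handed (so a half turn about z gives the same grasp; the last joint's range is limited). The gripper opens to 92 mm and grips with 3 to 60 N. Pads are 19 mm wide; open, the fingers measure 130 mm over their backs; the gripper's body (75 mm by 190 mm) begins 47 mm behind the grasp point.
Start: joints at [1.15, 0.342, 1.524, -0, 1.275, -0.146], TCP at [142.445, 505.325, 240.741] pointing down, gripper open.
Joint ranges: [-2.53, 2.53], [-0.77, 2.02], [0.04, 2.7], [-1, 4.14], [0.28, 2.66], [-3.11, 3.11]. Speed limits (rad/s): [2.57, 2.57, 3.14, 3.14, 3.14, 3.14].

INTERFACE

Orientations are given as [roll, pitch, yaw] about the fixed x, y, z axes, in that order (R = Rz(yaw) Ry(pitch) Rx(roll)).
In Python, from plant import * gives the robot as it stands.
- The arm moves only by the tool drive_tool, never from a script. Its argument "deltas" is a list of rows, each an object of numbers: "hand": the gripper's target within -1 to 1 (shut at 1, half-way at 0, fully open at -1); "tx", "ty", "tz": the shift along the tool's x, y, z each as a share of 4 cm, from -1 to 1; "wx", "wy", "wz": the turn, a rotation vector about the tool's x, y, z each as a share of 5 degrees, from -1 to 1. In form: [{"hand": .., "tx": .., "ty": .., "tz": .., "wx": .., "wy": .., "wz": ..}, ...]. A call has 1 to 20 rows; each row shifts and turns the commanded pose from where the row before left it, along the tool's axes as they then stand; what a row does not reach is not made up. A row lasts 1/12 s, in which the tool goes at most 41.7 mm and 7.16 degrees, less where a joint would pass 70% of its speed; a pose out of reach is approached as far as the arm can. A call with a number of a shift or a turn outside -1 to 1 is refused whole. A call with a gripper value outside its range is refused whole. The fingers move at their own pace and stop on an object; the grip force is fixed at half the most. Time passes only in rows, so rows that do not move let the fingers close. It gives the time, the measured TCP pose, the force and the opening at its end, in the units of the state.
- get_obs(): the state, without advancing time (a new reading comes with each control period).
- capture(name): name is "scene" or "top" or "wrist"; returns the picture (384x512x3 uint8, red, green, blue); there is no depth.
- camera_model(name): a dict with "fx", "fy", "cx", "cy" (pixels), "rvec" (rotation vector, rad) and "tvec" (3), from world to camera coordinates, as OpenCV has them. Camera axes: x right, y down, z forward; pixel columns grow to the right and rows downward; lengths in mm; the calibration is good to about 2 mm. The wrist camera is an equidistant fisheye: a pixel r from the principal point sees the ray r / f radians off the axis. A picture is of the moment at which its call begins: read the wrist's pose just before it. camera_model takes no time and is no camera call; for the wrist camera it gives the pose at the moment of the call.
- close_job(): hands the job in, once; it reports no verdict.
The state is a dict: "time": time; "joint_positions": joint angles; "dq": joint speeds; "tau": joint torques, N m; "tool_pos": TCP position; "tcp_rot": TCP orientation; "contact_force": force on the tool from outside, world axes, zero at the start; "moment": the same for the moment, N m; "grip_width": finger opening in mm.
Only numpy, scipy, OpenCV 4.12 (cv2) and the standard library are available. Lean on these libraries where they do the work, as an engineer would, in place of code of your own. Each camera call takes 0.05 s, during which the arm holds its last target.

## Working session

There is one attempt and no reset: what is moved stays moved. The work goes in short steps, Python scripts to look and compute and a tool call to move; the robot and the scene stay as the last step left them, time stands still between calls to the robot, and variables do not carry over. Pictures are saved under pics/ and viewed, and the job is handed in when it is done.

Besides the shell and the picture viewer there is one more tool, called after ">>>" as a command line: name --argument value ..., lists and objects as JSON in quotes. drive_tool: Moves the arm, as the interface text tells. Its arguments: {"type":"object","properties":{"deltas":{"type":"array","items":{"type":"object","properties":{"hand":{"type":"number"},"tx":{"type":"number"},"ty":{"type":"number"},"tz":{"type":"number"},"wx":{"type":"number"},"wy":{"type":"number"},"wz":{"type":"number"}}}}},"required":["deltas"]}

```bash
mkdir -p pics; ls
python3 - <<'E'
from plant import *
import cv2
o=get_obs(); print(o)
for n in ["scene","top"]:
    im=capture(n); cv2.imwrite(f"pics/{n}0.png",im[:,:,::-1]); print(n,camera_model(n))
E
```

```text
pics
{'time': 0.0, 'joint_positions': array([ 1.14997712e+00,  3.42737243e-01,  1.52498787e+00, -1.12849457e-05,
        1.27533226e+00, -1.46044909e-01]), 'dq': array([-0.00012757,  0.0003572 ,  0.0010522 , -0.00063789,  0.00127457,
        0.00072533]), 'tau': array([-8.02065297e-04, -4.31240165e+01, -2.44210750e+01,  7.16783339e-02,
        5.60338818e-02, -1.14420366e-04]), 'tool_pos': array([142.30674052, 504.97831754, 240.0475524 ]), 'tcp_rot': array([-3.14139017e+00,  1.45069984e-03,  1.29602547e+00]), 'contact_force': array([ 0.45553774,  1.17075158, -0.51199091]), 'moment': array([-0.03905744,  0.0044772 ,  0.00953352]), 'grip_width': 91.82247796087879}
scene {'fx': 364.2861419328771, 'fy': 364.2861419328771, 'cx': 254.89168882052883, 'cy': 191.0388856459323, 'rvec': array([ 1.88646784, -1.10625886,  0.65363811]), 'tvec': array([-248.9804086 ,  284.30525743,  674.90691695])}
top {'fx': 466.2022463453535, 'fy': 466.2022463453535, 'cx': 257.35619554983214, 'cy': 187.25967118558285, 'rvec': array([ 2.11865073, -2.1792445 ,  0.16579304]), 'tvec': array([ -13.99428307,  493.71151733, 1250.27494247])}
```

View pics/scene0.png

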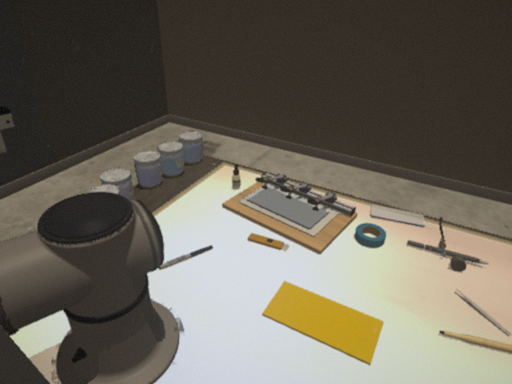

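View pics/top0.png

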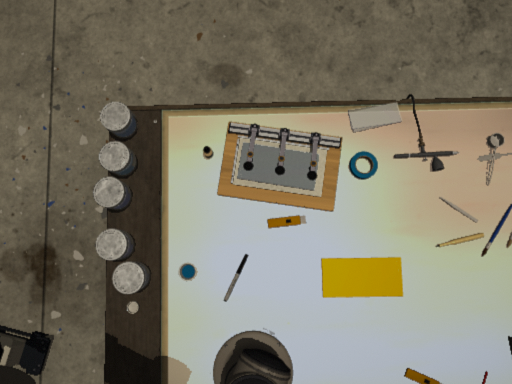

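```bash
cat > h.py <<'E'
import numpy as np, cv2
from plant import *
def ray(n,uv,m=None):
    m=m or camera_model(n); R,_=cv2.Rodrigues(np.array(m['rvec'])); t=np.array(m['tvec'])
    C=-R.T@t; d=R.T@np.array([(uv[0]-m['cx'])/m['fx'],(uv[1]-m['cy'])/m['fy'],1.]); return C,d
def onz(n,uv,z):
    C,d=ray(n,uv); return C+d*(z-C[2])/d[2]
E
python3 - <<'E'
import plant
print([k for k in dir(plant) if not k.startswith('__')], getattr(plant,'tcp_to_tips',None))
from h import *
t=cv2.imread('pics/top0.png'); s=cv2.imread('pics/scene0.png')
cv2.imwrite('pics/topc.png',cv2.resize(t[110:220,205:355],None,fx=5,fy=5,interpolation=cv2.INTER_CUBIC))
cv2.imwrite('pics/scenec.png',cv2.resize(s[165:250,215:365],None,fx=5,fy=5,interpolation=cv2.INTER_CUBIC))
hsv=cv2.cvtColor(t,cv2.COLOR_BGR2HSV)
# wood
m=cv2.inRange(hsv,(8,90,80),(25,255,255)); m[:,:200]=0;m[:115]=0;m[212:]=0;m[:,350:]=0
c=max(cv2.findContours(m,cv2.RETR_EXTERNAL,cv2.CHAIN_APPROX_NONE)[0],key=cv2.contourArea)
r=cv2.minAreaRect(c);b=cv2.boxPoints(r);print('wood',r)
for p in b: print(p,onz('top',p,15).round(1))
g=cv2.cvtColor(t,cv2.COLOR_BGR2GRAY)
k=(g<45).astype(np.uint8); k[:,:225]=0;k[:155]=0;k[190:]=0;k[:,335:]=0
n,l,st,ce=cv2.connectedComponentsWithStats(k)
for i in range(1,n):
  if st[i,4]>15: print(st[i],ce[i],onz('top',ce[i],95).round(1))
E
```

```text
['Unreachable', 'camera_model', 'capture', 'close_job', 'get_obs', 'tcp_to_tips'] 14.0
wood ((280.17913818359375, 166.83526611328125), (117.23609924316406, 73.36759948730469), 8.746161460876465)
[216.66469 194.1792 ] [479.8  86.2  15. ]
[227.82076 121.66474] [688.4  51.   15. ]
[343.6936  139.49133] [ 627.  -278.2   15. ]
[332.53754 212.0058 ] [ 420.8 -235.5   15. ]
[244 162   9   8  62] [247.87096774 165.5       ] [543.4  -3.9  95. ]
[275 166  10   9  67] [279.3880597 169.8358209] [529.5 -87.   95. ]
[307 171  10   9  65] [311.43076923 174.86153846] [ 513.6 -171.2   95. ]
```

View pics/topc.png

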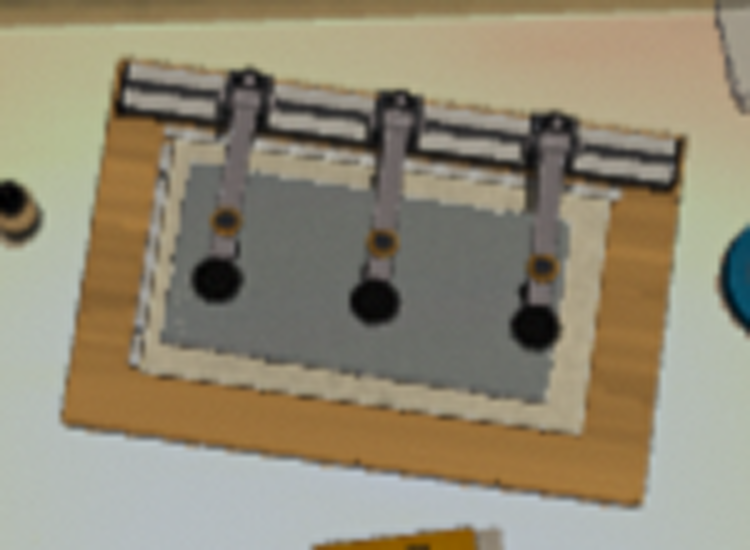

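View pics/scenec.png

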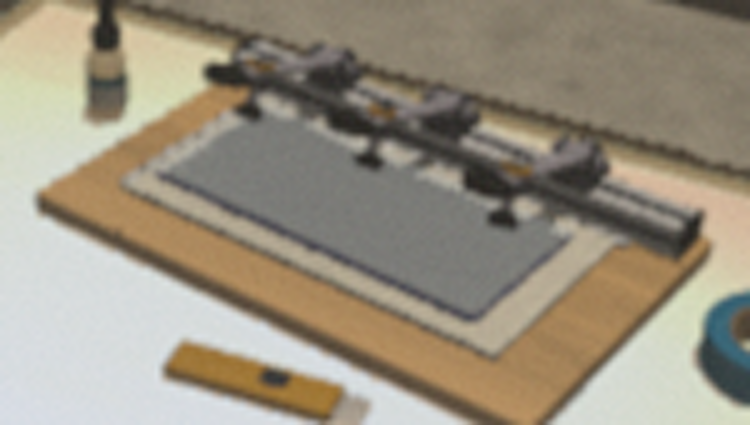

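>>> drive_tool --deltas '[{"hand": 1,"wz": 1},{"hand": 1,"wz": 1},{"hand": 1,"wz": 1},{"hand": 1,"wz": 1},{"hand": 1,"wz": 1},{"hand": 1,"wz": 1},{"hand": 1,"wz": 1},{"hand": 1,"wz": 1},{"hand": 1,"wz": 1},{"hand": 1,"wz": 1},{"hand": 1,"wz": 1},{"hand": 1,"wz": 1},{"hand": 1,"wz": 1},{"hand": 1,"wz": 1},{"hand": 1,"wz": 1},{"hand": 1,"wz": 1},{"hand": 1,"wz": 1},{"hand": 1}]'

```text
invalid input
```

>>> drive_tool --deltas '[{"hand": 1,"tx": 0.6,"ty": 0.65},{"hand": 1,"tx": 0.6,"ty": 0.65},{"hand": 1,"tx": 0.6,"ty": 0.65},{"hand": 1,"tx": 0.6,"ty": 0.65},{"hand": 1,"tx": 0.6,"ty": 0.65},{"hand": 1,"tx": 0.6,"ty": 0.65},{"hand": 1,"tx": 0.6,"ty": 0.65},{"hand": 1,"tx": 0.6,"ty": 0.65},{"hand": 1,"tx": 0.6,"ty": 0.65},{"hand": 1,"tx": 0.6,"ty": 0.65},{"hand": 1,"tx": 0.6,"ty": 0.65},{"hand": 1,"tx": 0.6,"ty": 0.65},{"hand": 1,"tx": 0.6,"ty": 0.65},{"hand": 1,"tx": 0.6,"ty": 0.65},{"hand": 1,"tx": 0.6,"ty": 0.65},{"hand": 1,"tx": 0.6,"ty": 0.65},{"hand": 1,"tx": 0.6,"ty": 0.65},{"hand": 1,"tx": 0.6,"ty": 0.65},{"hand": 1,"tx": 0.6,"ty": 0.65},{"hand": 1}]'

```text
invalid input
```

Run:
```python
from h import *
o=get_obs(); print(o['time'],o['tool_pos'],o['tcp_rot'],o['contact_force'],o['grip_width'])
print(camera_model('wrist'))
for n in ['wrist','scene']:
    cv2.imwrite(f'pics/{n}1.png',capture(n)[:,:,::-1])
```

```text
0.1 [142.28844325 504.99438681 240.11978157] [-3.14138984e+00  1.34482731e-03  1.29599884e+00] [-0.41500605 -0.84543762  0.36060466] 91.90289225734146
{'fx': 297.3186396354542, 'fy': 297.3186396354542, 'cx': 256.29591271250814, 'cy': 195.2518165173829, 'rvec': array([-2.33828324, -1.76743192, -0.22256228]), 'tvec': array([-524.25952596,  -31.08135576,  389.15674322])}
```

View pics/wrist1.png

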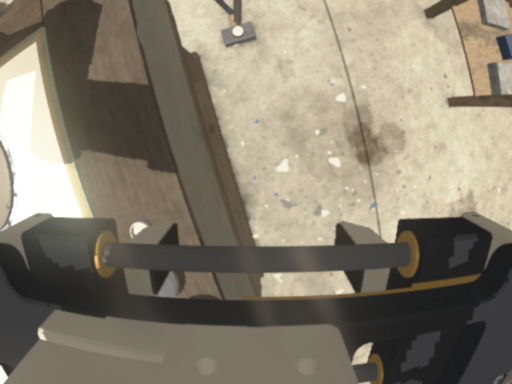

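The wrist view shows floor left of the bench; the arm hasn't moved because both calls were refused. All seven numbers are probably needed in each row.

>>> drive_tool --deltas '[{"hand": 1,"tx": 0,"ty": 0,"tz": 0,"wx": 0,"wy": 0,"wz": 1},{"hand": 1,"tx": 0,"ty": 0,"tz": 0,"wx": 0,"wy": 0,"wz": 1},{"hand": 1,"tx": 0,"ty": 0,"tz": 0,"wx": 0,"wy": 0,"wz": 1},{"hand": 1,"tx": 0,"ty": 0,"tz": 0,"wx": 0,"wy": 0,"wz": 1},{"hand": 1,"tx": 0,"ty": 0,"tz": 0,"wx": 0,"wy": 0,"wz": 1},{"hand": 1,"tx": 0,"ty": 0,"tz": 0,"wx": 0,"wy": 0,"wz": 1},{"hand": 1,"tx": 0,"ty": 0,"tz": 0,"wx": 0,"wy": 0,"wz": 1},{"hand": 1,"tx": 0,"ty": 0,"tz": 0,"wx": 0,"wy": 0,"wz": 1},{"hand": 1,"tx": 0,"ty": 0,"tz": 0,"wx": 0,"wy": 0,"wz": 1},{"hand": 1,"tx": 0,"ty": 0,"tz": 0,"wx": 0,"wy": 0,"wz": 1},{"hand": 1,"tx": 0,"ty": 0,"tz": 0,"wx": 0,"wy": 0,"wz": 1},{"hand": 1,"tx": 0,"ty": 0,"tz": 0,"wx": 0,"wy": 0,"wz": 1},{"hand": 1,"tx": 0,"ty": 0,"tz": 0,"wx": 0,"wy": 0,"wz": 1},{"hand": 1,"tx": 0,"ty": 0,"tz": 0,"wx": 0,"wy": 0,"wz": 1},{"hand": 1,"tx": 0,"ty": 0,"tz": 0,"wx": 0,"wy": 0,"wz": 1},{"hand": 1,"tx": 0,"ty": 0,"tz": 0,"wx": 0,"wy": 0,"wz": 1},{"hand": 1,"tx": 0,"ty": 0,"tz": 0,"wx": 0,"wy": 0,"wz": 1},{"hand": 1,"tx": 0,"ty": 0,"tz": 0,"wx": 0,"wy": 0,"wz": 0}]'

```text
time: 1.7
tool_pos: [142.4, 505.2, 240.6]
tcp_rot: [3.141, 0.0, -0.191]
contact_force: [-0.0, -0.2, 0.2]
grip_width: 0.4
```

>>> drive_tool --deltas '[{"hand": 1,"tx": 0.64,"ty": 0.67,"tz": 0,"wx": 0,"wy": 0,"wz": 0},{"hand": 1,"tx": 0.64,"ty": 0.67,"tz": 0,"wx": 0,"wy": 0,"wz": 0},{"hand": 1,"tx": 0.64,"ty": 0.67,"tz": 0,"wx": 0,"wy": 0,"wz": 0},{"hand": 1,"tx": 0.64,"ty": 0.67,"tz": 0,"wx": 0,"wy": 0,"wz": 0},{"hand": 1,"tx": 0.64,"ty": 0.67,"tz": 0,"wx": 0,"wy": 0,"wz": 0},{"hand": 1,"tx": 0.64,"ty": 0.67,"tz": 0,"wx": 0,"wy": 0,"wz": 0},{"hand": 1,"tx": 0.64,"ty": 0.67,"tz": 0,"wx": 0,"wy": 0,"wz": 0},{"hand": 1,"tx": 0.64,"ty": 0.67,"tz": 0,"wx": 0,"wy": 0,"wz": 0},{"hand": 1,"tx": 0.64,"ty": 0.67,"tz": 0,"wx": 0,"wy": 0,"wz": 0},{"hand": 1,"tx": 0.64,"ty": 0.67,"tz": 0,"wx": 0,"wy": 0,"wz": 0},{"hand": 1,"tx": 0.64,"ty": 0.67,"tz": 0,"wx": 0,"wy": 0,"wz": 0},{"hand": 1,"tx": 0.64,"ty": 0.67,"tz": 0,"wx": 0,"wy": 0,"wz": 0},{"hand": 1,"tx": 0.64,"ty": 0.67,"tz": 0,"wx": 0,"wy": 0,"wz": 0},{"hand": 1,"tx": 0.64,"ty": 0.67,"tz": 0,"wx": 0,"wy": 0,"wz": 0},{"hand": 1,"tx": 0.64,"ty": 0.67,"tz": 0,"wx": 0,"wy": 0,"wz": 0},{"hand": 1,"tx": 0.64,"ty": 0.67,"tz": 0,"wx": 0,"wy": 0,"wz": 0},{"hand": 1,"tx": 0.64,"ty": 0.67,"tz": 0,"wx": 0,"wy": 0,"wz": 0},{"hand": 1,"tx": 0.64,"ty": 0.67,"tz": 0,"wx": 0,"wy": 0,"wz": 0},{"hand": 1,"tx": 0.64,"ty": 0.67,"tz": 0,"wx": 0,"wy": 0,"wz": 0},{"hand": 1,"tx": 0,"ty": 0,"tz": 0,"wx": 0,"wy": 0,"wz": 0}]'

```text
time: 3.37
tool_pos: [528.0, -90.9, 240.0]
tcp_rot: [3.14, -0.002, -0.189]
contact_force: [-0.8, -0.4, 0.1]
grip_width: 0.7
```

Run:
```python
from h import *
import json
o=get_obs(); print(o['time'],o['tool_pos'],o['tcp_rot'],o['contact_force'],o['grip_width'])
m=camera_model('wrist');json.dump({k:np.array(v).tolist() for k,v in m.items()},open('w2.json','w'))
for n in ['wrist','scene']:
    cv2.imwrite(f'pics/{n}2.png',capture(n)[:,:,::-1])
```

```text
3.3667 [528.0330447  -90.91454897 239.97058191] [ 3.13978502e+00 -1.82291091e-03 -1.88940007e-01] [-0.82541298 -0.41404246  0.07522833] 0.7257498006907638
```

View pics/wrist2.png

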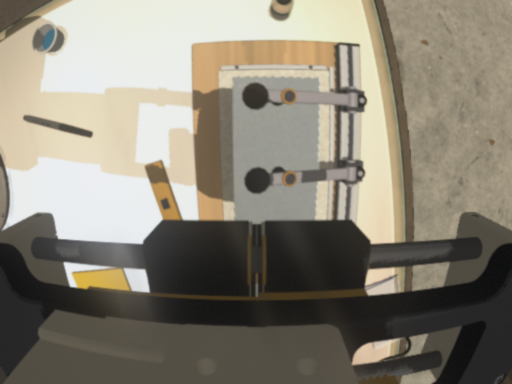

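View pics/scene2.png

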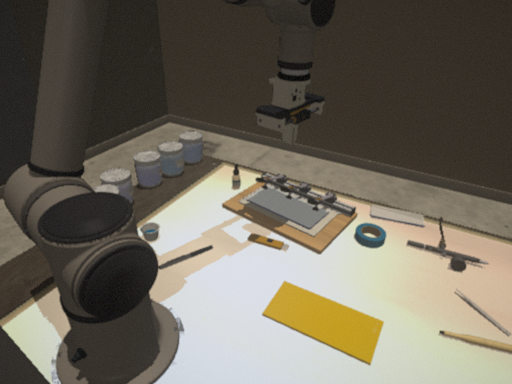

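The wrist view shows the left pad at (256,96) and the middle pad at (257,180), both raised. I'll triangulate them with the top view.

Run:
```python
from h import *
import json
m=json.load(open('w2.json'))
w=cv2.imread('pics/wrist2.png');g=cv2.cvtColor(w,cv2.COLOR_BGR2GRAY)
R,_=cv2.Rodrigues(np.array(m['rvec']));C=-R.T@np.array(m['tvec'])
def wr(p):
    v=np.array([p[0]-m['cx'],p[1]-m['cy']]);r=np.hypot(*v);th=r/m['fx']
    return R.T@np.array([*(np.sin(th)*v/r),np.cos(th)])
top={'L':(247.87,165.5),'M':(279.39,169.84)}
for nm,(a,b) in {'L':(75,118),'M':(160,203)}.items():
    k=np.zeros_like(g);k[a:b,235:274]=(g[a:b,235:274]<40)*255
    c=max(cv2.findContours(cv2.morphologyEx(k,cv2.MORPH_OPEN,np.ones((7,7))),0,2)[0],key=cv2.contourArea)
    p,r=cv2.minEnclosingCircle(c);mo=cv2.moments(c);p=(mo['m10']/mo['m00'],mo['m01']/mo['m00'])
    d=wr(p);C2,d2=ray('top',top[nm])
    A=np.stack([d,-d2],1);s=np.linalg.lstsq(A,C2-C,rcond=None)[0]
    print(nm,p,r,'tri',(C+s[0]*d).round(1),(C2+s[1]*d2).round(1),'z95',(C+d*(95-C[2])/d[2]).round(1))
print('top z95',[onz('top',q,95).round(1) for q in [(247.87,165.5),(279.39,169.84),(311.43,174.86)]])
```

```text
Traceback (most recent call last):
ValueError: max() iterable argument is empty
```

Run:
```python
from h import *
import json
m=json.load(open('w2.json'))
w=cv2.imread('pics/wrist2.png');g=cv2.cvtColor(w,cv2.COLOR_BGR2GRAY)
print(g[96,235:280:3],g[180,235:280:3])
R,_=cv2.Rodrigues(np.array(m['rvec']));C=-R.T@np.array(m['tvec']);print('cam',C.round(0))
def wr(p):
    v=np.array([p[0]-m['cx'],p[1]-m['cy']]);r=np.hypot(*v);th=r/m['fx']
    return R.T@np.array([*(np.sin(th)*v/r),np.cos(th)])
top={'L':(247.87,165.5),'M':(279.39,169.84)}
for nm,(a,b) in {'L':(75,118),'M':(160,203)}.items():
    k=np.zeros_like(g);k[a:b,238:274]=(g[a:b,238:274]<60)*255
    c=max(cv2.findContours(cv2.morphologyEx(k,cv2.MORPH_OPEN,np.ones((7,7))),0,2)[0],key=cv2.contourArea)
    p,r=cv2.minEnclosingCircle(c)
    mo=cv2.moments(c);p=(mo['m10']/mo['m00'],mo['m01']/mo['m00'])
    d=wr(p);C2,d2=ray('top',top[nm])
    A=np.stack([d,-d2],1);s=np.linalg.lstsq(A,C2-C,rcond=None)[0]
    print(nm,p,r,'tri',(C+s[0]*d).round(1),(C2+s[1]*d2).round(1),'z95',(C+d*(95-C[2])/d[2]).round(1))
```

```text
[157 158 136  54  50  51  51  53  51  51  51 100 159 159 159] [152 153 151 108  46  45  47  46  49  50  52  52  86 147 158]
cam [541. -25. 384.]
L (254.98004246284498, 96.27388535031847) 12.001155853271484 tri [544.8  -2.3  91.2] [544.2  -3.8  91. ] z95 [544.7  -2.6  95. ]
M (256.90787269681744, 180.05402010050253) 12.08555793762207 tri [530.6 -86.1  83. ] [531.6 -87.7  83.3] z95 [531.  -83.7  95. ]
```

>>> drive_tool --deltas '[{"hand": 1,"tx": -0.08,"ty": -0.11,"tz": 0.6,"wx": 0,"wy": 0,"wz": 0},{"hand": 1,"tx": 0,"ty": 0,"tz": 0.8,"wx": 0,"wy": 0,"wz": 0},{"hand": 1,"tx": 0,"ty": 0,"tz": 0.8,"wx": 0,"wy": 0,"wz": 0},{"hand": 1,"tx": 0,"ty": 0,"tz": 0.4,"wx": 0,"wy": 0,"wz": 0},{"hand": 1,"tx": 0,"ty": 0,"tz": 0,"wx": 0,"wy": 0,"wz": 0}]'

```text
time: 3.88
tool_pos: [520.1, -78.6, 133.3]
tcp_rot: [-3.14, 0.008, -0.185]
contact_force: [-0.9, 0.9, 0.4]
grip_width: 0.6
```

Run:
```python
from h import *
cv2.imwrite(f'pics/wrist3.png',capture('wrist')[:,:,::-1])
s=capture('scene')[:,:,::-1]
cv2.imwrite('pics/scene3.png',cv2.resize(s[90:250,215:365],None,fx=3.5,fy=3.5,interpolation=cv2.INTER_CUBIC))
```

```text
(no output)
```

View pics/wrist3.png

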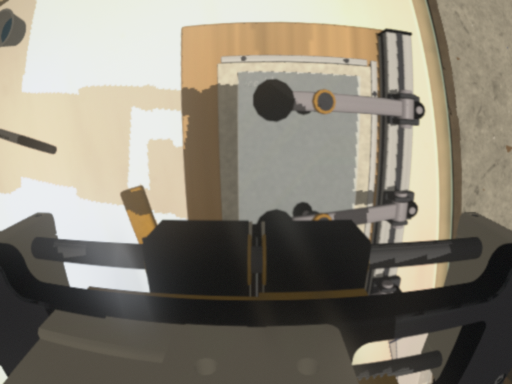

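View pics/scene3.png

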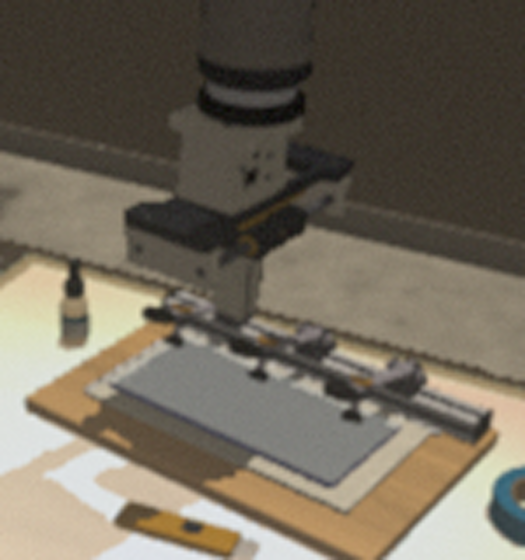

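Both pictures show the fingers above the middle pad, whose far part is just visible at (275,215), but the pose was still settling. I'll let it settle.

>>> drive_tool --deltas '[{"hand": 1,"tx": 0,"ty": 0,"tz": 0,"wx": 0,"wy": 0,"wz": 0},{"hand": 1,"tx": 0,"ty": 0,"tz": 0,"wx": 0,"wy": 0,"wz": 0},{"hand": 1,"tx": 0,"ty": 0,"tz": 0,"wx": 0,"wy": 0,"wz": 0}]'

```text
time: 4.23
tool_pos: [523.7, -80.7, 138.1]
tcp_rot: [3.141, -0.003, -0.187]
contact_force: [0.3, -0.3, 0.4]
grip_width: 0.7
```

>>> drive_tool --deltas '[{"hand": 1,"tx": 0.08,"ty": 0.12,"tz": 0.1,"wx": 0,"wy": 0,"wz": 0},{"hand": 1,"tx": 0,"ty": 0,"tz": 0.1,"wx": 0,"wy": 0,"wz": 0},{"hand": 1,"tx": 0,"ty": 0,"tz": 0.1,"wx": 0,"wy": 0,"wz": 0},{"hand": 1,"tx": 0,"ty": 0,"tz": 0.1,"wx": 0,"wy": 0,"wz": 0},{"hand": 1,"tx": 0,"ty": 0,"tz": 0.1,"wx": 0,"wy": 0,"wz": 0},{"hand": 1,"tx": 0,"ty": 0,"tz": 0.1,"wx": 0,"wy": 0,"wz": 0},{"hand": 1,"tx": 0,"ty": 0,"tz": 0.1,"wx": 0,"wy": 0,"wz": 0},{"hand": 1,"tx": 0,"ty": 0,"tz": 0.1,"wx": 0,"wy": 0,"wz": 0},{"hand": 1,"tx": 0,"ty": 0,"tz": 0.1,"wx": 0,"wy": 0,"wz": 0},{"hand": 1,"tx": 0,"ty": 0,"tz": 0.1,"wx": 0,"wy": 0,"wz": 0},{"hand": 1,"tx": 0,"ty": 0,"tz": 0.1,"wx": 0,"wy": 0,"wz": 0},{"hand": 1,"tx": 0,"ty": 0,"tz": 0,"wx": 0,"wy": 0,"wz": 0}]'

```text
time: 5.23
tool_pos: [525.1, -86.0, 91.9]
tcp_rot: [-3.141, 0.001, -0.188]
contact_force: [-0.7, -0.6, -0.3]
grip_width: 0.2
```

Run:
```python
from h import *
s=capture('top')[:,:,::-1]
cv2.imwrite('pics/top4.png',cv2.resize(s[110:220,205:355],None,fx=5,fy=5,interpolation=cv2.INTER_CUBIC))
s=capture('scene')[:,:,::-1]
cv2.imwrite('pics/scene4.png',cv2.resize(s[140:250,215:365],None,fx=5,fy=5,interpolation=cv2.INTER_CUBIC))
```

```text
(no output)
```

View pics/scene4.png

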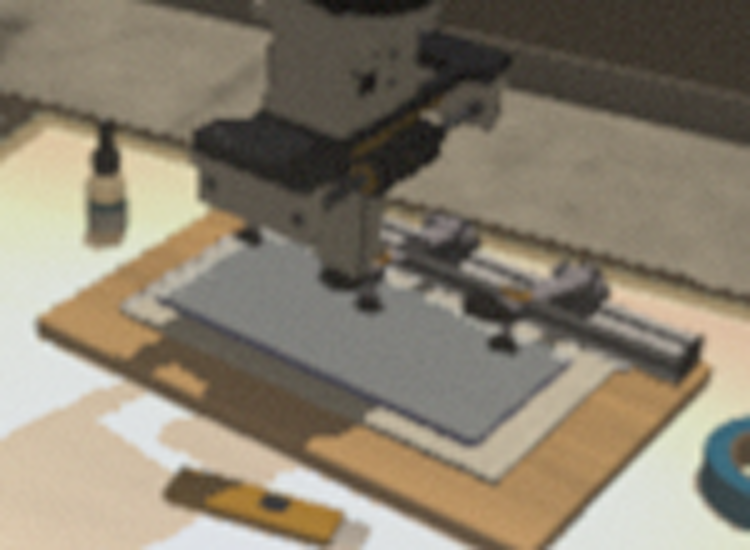

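The scene view shows the middle pad squarely under the fingertips at about (340,275), with the arm moving down.

>>> drive_tool --deltas '[{"hand": 1,"tx": 0,"ty": 0,"tz": 0.1,"wx": 0,"wy": 0,"wz": 0},{"hand": 1,"tx": 0,"ty": 0,"tz": 0.1,"wx": 0,"wy": 0,"wz": 0},{"hand": 1,"tx": 0,"ty": 0,"tz": 0.1,"wx": 0,"wy": 0,"wz": 0},{"hand": 1,"tx": 0,"ty": 0,"tz": 0.1,"wx": 0,"wy": 0,"wz": 0},{"hand": 1,"tx": 0,"ty": 0,"tz": 0,"wx": 0,"wy": 0,"wz": 0},{"hand": 1,"tx": 0,"ty": 0,"tz": 0,"wx": 0,"wy": 0,"wz": 0}]'

```text
time: 5.83
tool_pos: [525.3, -86.0, 76.3]
tcp_rot: [-3.141, 0.0, -0.188]
contact_force: [-0.2, 0.1, -0.3]
grip_width: 0.6
```

>>> drive_tool --deltas '[{"hand": 1,"tx": 0,"ty": 0,"tz": 0.03,"wx": 0,"wy": 0,"wz": 0},{"hand": 1,"tx": 0,"ty": 0,"tz": 0,"wx": 0,"wy": 0,"wz": 0}]'

```text
time: 6.0
tool_pos: [525.5, -86.1, 75.4]
tcp_rot: [-3.142, -0.0, -0.188]
contact_force: [-0.3, -0.1, 0.2]
grip_width: 0.2
```

>>> drive_tool --deltas '[{"hand": 1,"tx": 0,"ty": 0,"tz": 0.03,"wx": 0,"wy": 0,"wz": 0},{"hand": 1,"tx": 0,"ty": 0,"tz": 0.03,"wx": 0,"wy": 0,"wz": 0},{"hand": 1,"tx": 0,"ty": 0,"tz": 0,"wx": 0,"wy": 0,"wz": 0}]'

```text
time: 6.25
tool_pos: [525.4, -86.0, 73.2]
tcp_rot: [-3.142, -0.0, -0.188]
contact_force: [-0.1, 0.3, 2.3]
grip_width: 0.3
```

Run:
```python
from h import *
o=get_obs();print(o['tool_pos'],o['contact_force'],o['moment'])
s=capture('scene')[:,:,::-1]
cv2.imwrite('pics/scene5.png',cv2.resize(s[140:250,215:365],None,fx=5,fy=5,interpolation=cv2.INTER_CUBIC))
```

```text
[525.39226771 -86.04652468  73.23302217] [-0.09639773  0.26205831  2.26403571] [-0.13297922  0.13465873  0.00156247]
```

View pics/scene5.png

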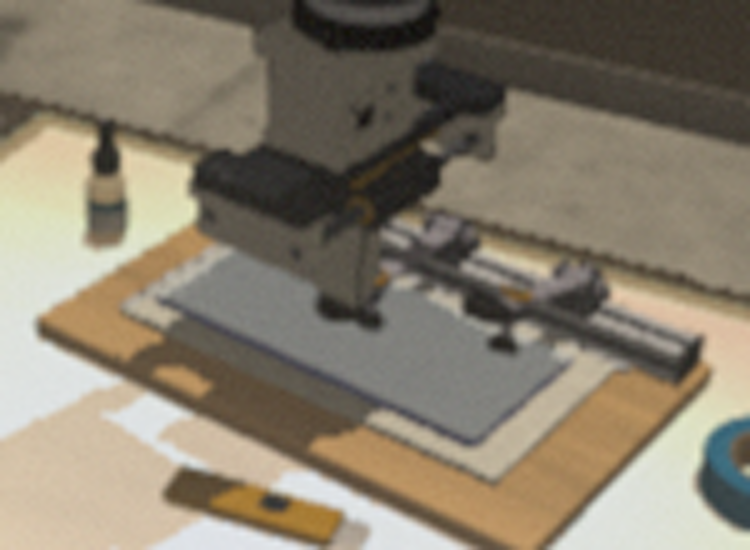

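Middle pad is down at (340,308) with the foot at the glass; force begins to rise (2.3 N). I'll press on.

>>> drive_tool --deltas '[{"hand": 1,"tx": 0,"ty": 0,"tz": 0.03,"wx": 0,"wy": 0,"wz": 0},{"hand": 1,"tx": 0,"ty": 0,"tz": 0.02,"wx": 0,"wy": 0,"wz": 0},{"hand": 1,"tx": 0,"ty": 0,"tz": 0,"wx": 0,"wy": 0,"wz": 0},{"hand": 1,"tx": 0,"ty": 0,"tz": 0,"wx": 0,"wy": 0,"wz": 0}]'

```text
time: 6.63
tool_pos: [525.3, -86.0, 71.5]
tcp_rot: [-3.142, -0.0, -0.187]
contact_force: [-2.4, -0.3, 6.5]
grip_width: 0.4
```

>>> drive_tool --deltas '[{"hand": 1,"tx": 0,"ty": 0,"tz": 0.015,"wx": 0,"wy": 0,"wz": 0},{"hand": 1,"tx": 0,"ty": 0,"tz": 0,"wx": 0,"wy": 0,"wz": 0},{"hand": 1,"tx": 0,"ty": 0,"tz": 0,"wx": 0,"wy": 0,"wz": 0},{"hand": 1,"tx": 0,"ty": 0,"tz": 0,"wx": 0,"wy": 0,"wz": 0}]'

```text
time: 6.97
tool_pos: [525.3, -86.0, 71.1]
tcp_rot: [3.142, -0.0, -0.187]
contact_force: [-2.8, 0.7, 7.3]
grip_width: 0.1
```

>>> drive_tool --deltas '[{"hand": 1,"tx": 0,"ty": 0,"tz": -0.1,"wx": 0,"wy": 0,"wz": 0},{"hand": 1,"tx": 0,"ty": 0,"tz": -0.2,"wx": 0,"wy": 0,"wz": 0},{"hand": 1,"tx": 0,"ty": 0,"tz": -0.5,"wx": 0,"wy": 0,"wz": 0},{"hand": 1,"tx": 0,"ty": 0,"tz": -0.5,"wx": 0,"wy": 0,"wz": 0},{"hand": 1,"tx": 0,"ty": 0,"tz": -0.5,"wx": 0,"wy": 0,"wz": 0},{"hand": 1,"tx": 0,"ty": 0,"tz": 0,"wx": 0,"wy": 0,"wz": 0},{"hand": 1,"tx": -0.03,"ty": -0.33,"tz": 0,"wx": 0,"wy": 0,"wz": 0},{"hand": 1,"tx": 0,"ty": -0.5,"tz": 0,"wx": 0,"wy": 0,"wz": 0},{"hand": 1,"tx": 0,"ty": -0.5,"tz": 0,"wx": 0,"wy": 0,"wz": 0},{"hand": 1,"tx": 0,"ty": -0.5,"tz": 0,"wx": 0,"wy": 0,"wz": 0},{"hand": 1,"tx": 0,"ty": -0.3,"tz": 0,"wx": 0,"wy": 0,"wz": 0},{"hand": 1,"tx": 0,"ty": 0,"tz": 0,"wx": 0,"wy": 0,"wz": 0},{"hand": 1,"tx": 0,"ty": 0,"tz": 0,"wx": 0,"wy": 0,"wz": 0},{"hand": 1,"tx": 0,"ty": 0,"tz": 0,"wx": 0,"wy": 0,"wz": 0}]'

```text
time: 8.13
tool_pos: [539.7, -2.5, 142.1]
tcp_rot: [3.141, 0.001, -0.187]
contact_force: [0.3, 0.3, -0.7]
grip_width: 0.5
```

Run:
```python
from h import *
s=capture('scene')[:,:,::-1]
cv2.imwrite('pics/scene6.png',cv2.resize(s[140:250,215:365],None,fx=5,fy=5,interpolation=cv2.INTER_CUBIC))
cv2.imwrite(f'pics/wrist6.png',capture('wrist')[:,:,::-1])
```

```text
(no output)
```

View pics/scene6.png

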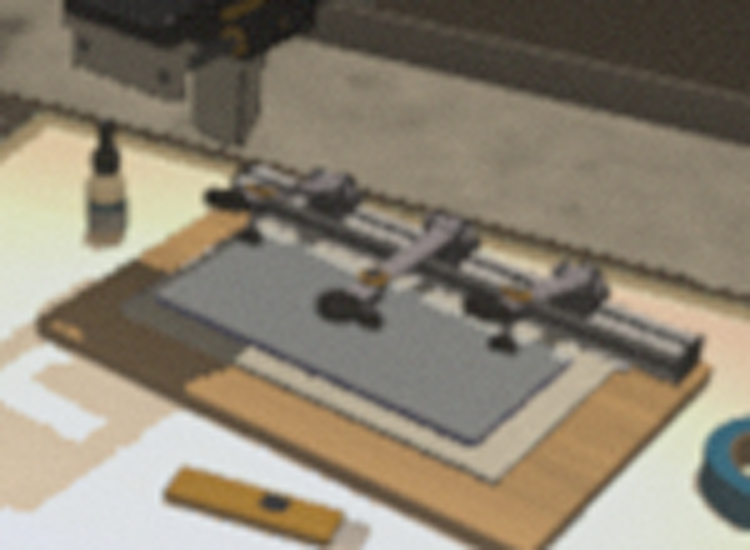

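View pics/wrist6.png

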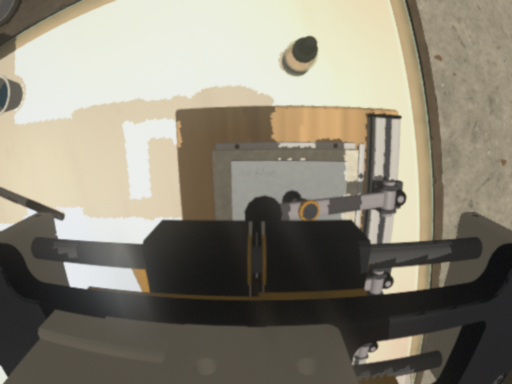

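Run:
```python
from h import *
m=camera_model('wrist');o=get_obs();print(o['tool_pos'],o['contact_force'])
R,_=cv2.Rodrigues(np.array(m['rvec']));C=-R.T@np.array(m['tvec'])
g=cv2.cvtColor(cv2.imread('pics/wrist6.png'),cv2.COLOR_BGR2GRAY)
k=(g[190:220,240:290]<60);
for r in range(0,30,3):
    c=np.where(k[r])[0]; print(190+r,(c.min()+240,c.max()+240) if len(c) else None)
def wr(p,z):
    v=np.array([p[0]-m['cx'],p[1]-m['cy']]);r=np.hypot(*v);th=r/m['fx']
    d=R.T@np.array([*(np.sin(th)*v/r),np.cos(th)]);return C+d*(z-C[2])/d[2]
for z in (90,100): print(z,wr((264,196.5),z).round(1))
```

```text
[539.86699418  -2.94193455 142.33349637] [-0.60881435  0.21862689  0.49648113]
190 None
193 (np.int64(287), np.int64(289))
196 (np.int64(284), np.int64(289))
199 (np.int64(254), np.int64(289))
202 (np.int64(251), np.int64(286))
205 (np.int64(249), np.int64(279))
208 (np.int64(247), np.int64(280))
211 (np.int64(246), np.int64(280))
214 (np.int64(246), np.int64(281))
217 (np.int64(246), np.int64(280))
90 [548.4  11.   90. ]
100 [548.6  13.6 100. ]
```

The scene view shows the middle arm staying level, with its pad at (340,307). In the wrist view the left pad at (264,215) lies under the fingers, within about 2 mm of what I expected. Pressing left.

>>> drive_tool --deltas '[{"hand": 1,"tx": 0.02,"ty": -0.03,"tz": 0.2,"wx": 0,"wy": 0,"wz": 0},{"hand": 1,"tx": 0,"ty": 0,"tz": 0.2,"wx": 0,"wy": 0,"wz": 0},{"hand": 1,"tx": 0,"ty": 0,"tz": 0.1,"wx": 0,"wy": 0,"wz": 0},{"hand": 1,"tx": 0,"ty": 0,"tz": 0.1,"wx": 0,"wy": 0,"wz": 0},{"hand": 1,"tx": 0,"ty": 0,"tz": 0.1,"wx": 0,"wy": 0,"wz": 0},{"hand": 1,"tx": 0,"ty": 0,"tz": 0.1,"wx": 0,"wy": 0,"wz": 0},{"hand": 1,"tx": 0,"ty": 0,"tz": 0.1,"wx": 0,"wy": 0,"wz": 0},{"hand": 1,"tx": 0,"ty": 0,"tz": 0.1,"wx": 0,"wy": 0,"wz": 0},{"hand": 1,"tx": 0,"ty": 0,"tz": 0.1,"wx": 0,"wy": 0,"wz": 0},{"hand": 1,"tx": 0,"ty": 0,"tz": 0.1,"wx": 0,"wy": 0,"wz": 0},{"hand": 1,"tx": 0,"ty": 0,"tz": 0.1,"wx": 0,"wy": 0,"wz": 0},{"hand": 1,"tx": 0,"ty": 0,"tz": 0.1,"wx": 0,"wy": 0,"wz": 0},{"hand": 1,"tx": 0,"ty": 0,"tz": 0.1,"wx": 0,"wy": 0,"wz": 0},{"hand": 1,"tx": 0,"ty": 0,"tz": 0.1,"wx": 0,"wy": 0,"wz": 0},{"hand": 1,"tx": 0,"ty": 0,"tz": 0,"wx": 0,"wy": 0,"wz": 0},{"hand": 1,"tx": 0,"ty": 0,"tz": 0,"wx": 0,"wy": 0,"wz": 0}]'

```text
time: 9.57
tool_pos: [541.1, -1.1, 78.1]
tcp_rot: [-3.142, 0.0, -0.188]
contact_force: [-0.1, 0.7, -0.0]
grip_width: 0.3
```

>>> drive_tool --deltas '[{"hand": 1,"tx": 0,"ty": 0,"tz": 0.03,"wx": 0,"wy": 0,"wz": 0},{"hand": 1,"tx": 0,"ty": 0,"tz": 0.03,"wx": 0,"wy": 0,"wz": 0},{"hand": 1,"tx": 0,"ty": 0,"tz": 0,"wx": 0,"wy": 0,"wz": 0},{"hand": 1,"tx": 0,"ty": 0,"tz": 0,"wx": 0,"wy": 0,"wz": 0}]'

```text
time: 9.9
tool_pos: [541.2, -1.1, 76.1]
tcp_rot: [-3.141, -0.0, -0.188]
contact_force: [1.2, 0.3, 0.3]
grip_width: 0.5
```

>>> drive_tool --deltas '[{"hand": 1,"tx": 0,"ty": 0,"tz": 0.03,"wx": 0,"wy": 0,"wz": 0},{"hand": 1,"tx": 0,"ty": 0,"tz": 0.03,"wx": 0,"wy": 0,"wz": 0},{"hand": 1,"tx": 0,"ty": 0,"tz": 0.03,"wx": 0,"wy": 0,"wz": 0},{"hand": 1,"tx": 0,"ty": 0,"tz": 0,"wx": 0,"wy": 0,"wz": 0},{"hand": 1,"tx": 0,"ty": 0,"tz": 0,"wx": 0,"wy": 0,"wz": 0}]'

```text
time: 10.32
tool_pos: [541.0, -1.0, 72.6]
tcp_rot: [-3.142, 0.0, -0.187]
contact_force: [-0.9, -0.0, 3.3]
grip_width: 0.7
```

Run:
```python
from h import *
s=capture('scene')[:,:,::-1]
cv2.imwrite('pics/scene7.png',cv2.resize(s[140:250,215:365],None,fx=5,fy=5,interpolation=cv2.INTER_CUBIC))
```

```text
(no output)
```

View pics/scene7.png

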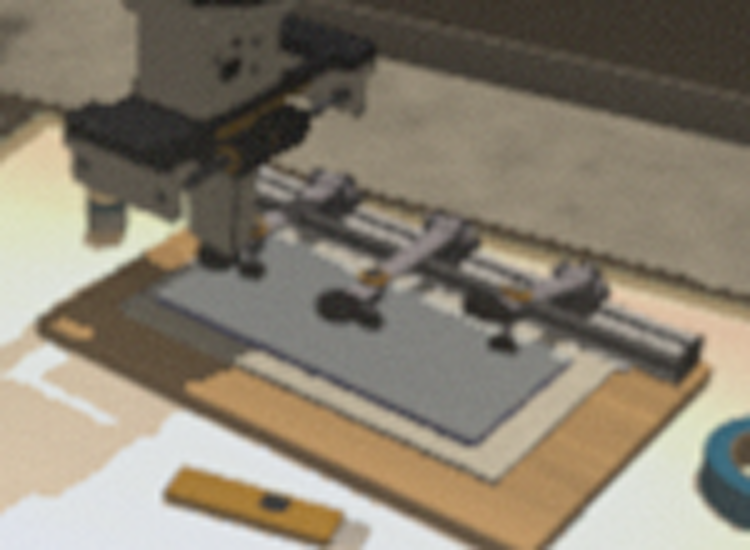

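The left pad is under the fingers at (215,258) and nearly down, at 3.3 N. Pressing a bit more.

>>> drive_tool --deltas '[{"hand": 1,"tx": 0,"ty": 0,"tz": 0.03,"wx": 0,"wy": 0,"wz": 0},{"hand": 1,"tx": 0,"ty": 0,"tz": 0.02,"wx": 0,"wy": 0,"wz": 0},{"hand": 1,"tx": 0,"ty": 0,"tz": 0,"wx": 0,"wy": 0,"wz": 0},{"hand": 1,"tx": 0,"ty": 0,"tz": 0,"wx": 0,"wy": 0,"wz": 0},{"hand": 1,"tx": 0,"ty": 0,"tz": 0,"wx": 0,"wy": 0,"wz": 0}]'

```text
time: 10.78
tool_pos: [540.9, -1.0, 70.9]
tcp_rot: [-3.142, -0.0, -0.187]
contact_force: [-2.5, 0.2, 6.8]
grip_width: 0.5
```

>>> drive_tool --deltas '[{"hand": 1,"tx": 0,"ty": 0,"tz": 0.01,"wx": 0,"wy": 0,"wz": 0},{"hand": 1,"tx": 0,"ty": 0,"tz": 0,"wx": 0,"wy": 0,"wz": 0},{"hand": 1,"tx": 0,"ty": 0,"tz": 0,"wx": 0,"wy": 0,"wz": 0}]'

```text
time: 11.03
tool_pos: [540.9, -1.0, 70.8]
tcp_rot: [-3.142, -0.0, -0.187]
contact_force: [-3.2, 0.1, 10.1]
grip_width: 0.6
```

>>> drive_tool --deltas '[{"hand": 1,"tx": 0,"ty": 0,"tz": -0.1,"wx": 0,"wy": 0,"wz": 0},{"hand": 1,"tx": 0,"ty": 0,"tz": -0.2,"wx": 0,"wy": 0,"wz": 0},{"hand": 1,"tx": 0,"ty": 0,"tz": -0.5,"wx": 0,"wy": 0,"wz": 0},{"hand": 1,"tx": 0,"ty": 0,"tz": -0.5,"wx": 0,"wy": 0,"wz": 0},{"hand": 1,"tx": 0,"ty": 0,"tz": -0.5,"wx": 0,"wy": 0,"wz": 0},{"hand": 1,"tx": 0,"ty": 0,"tz": 0,"wx": 0,"wy": 0,"wz": 0},{"hand": 1,"tx": 0.02,"ty": 0.3,"tz": 0,"wx": 0,"wy": 0,"wz": 0},{"hand": 1,"tx": 0,"ty": 0.5,"tz": 0,"wx": 0,"wy": 0,"wz": 0},{"hand": 1,"tx": 0,"ty": 0.5,"tz": 0,"wx": 0,"wy": 0,"wz": 0},{"hand": 1,"tx": 0,"ty": 0.5,"tz": 0,"wx": 0,"wy": 0,"wz": 0},{"hand": 1,"tx": 0,"ty": 0.5,"tz": 0,"wx": 0,"wy": 0,"wz": 0},{"hand": 1,"tx": 0,"ty": 0.5,"tz": 0,"wx": 0,"wy": 0,"wz": 0},{"hand": 1,"tx": 0,"ty": 0.5,"tz": 0,"wx": 0,"wy": 0,"wz": 0},{"hand": 1,"tx": 0,"ty": 0.5,"tz": 0,"wx": 0,"wy": 0,"wz": 0},{"hand": 1,"tx": 0,"ty": 0.5,"tz": 0,"wx": 0,"wy": 0,"wz": 0},{"hand": 1,"tx": 0,"ty": 0,"tz": 0,"wx": 0,"wy": 0,"wz": 0},{"hand": 1,"tx": 0,"ty": 0,"tz": 0,"wx": 0,"wy": 0,"wz": 0},{"hand": 1,"tx": 0,"ty": 0,"tz": 0,"wx": 0,"wy": 0,"wz": 0}]'

```text
time: 12.53
tool_pos: [509.2, -169.9, 141.3]
tcp_rot: [-3.141, 0.002, -0.188]
contact_force: [0.7, -0.3, -0.9]
grip_width: 0.5
```

Run:
```python
from h import *
m=camera_model('wrist');o=get_obs();print(o['tool_pos'],o['contact_force'])
w=capture('wrist')[:,:,::-1];cv2.imwrite(f'pics/wrist8.png',w)
s=capture('scene')[:,:,::-1]
cv2.imwrite('pics/scene8.png',cv2.resize(s[140:250,215:365],None,fx=5,fy=5,interpolation=cv2.INTER_CUBIC))
R,_=cv2.Rodrigues(np.array(m['rvec']));C=-R.T@np.array(m['tvec'])
g=cv2.cvtColor(np.ascontiguousarray(w),cv2.COLOR_BGR2GRAY)
k=(g[180:220,235:285]<60)
for r in range(0,40,3):
    c=np.where(k[r])[0]; print(180+r,(c.min()+235,c.max()+235) if len(c) else None)
def wr(p,z):
    v=np.array([p[0]-m['cx'],p[1]-m['cy']]);r=np.hypot(*v);th=r/m['fx']
    d=R.T@np.array([*(np.sin(th)*v/r),np.cos(th)]);return C+d*(z-C[2])/d[2]
for z in (90,100): print(z,wr((264,197),z).round(1))
```

```text
[ 509.17735992 -169.93544249  141.27599709] [ 0.68726248 -0.27168167 -0.94610236]
180 None
183 None
186 None
189 None
192 None
195 None
198 None
201 (np.int64(257), np.int64(274))
204 (np.int64(253), np.int64(277))
207 (np.int64(251), np.int64(281))
210 (np.int64(249), np.int64(281))
213 (np.int64(248), np.int64(282))
216 (np.int64(247), np.int64(283))
219 (np.int64(247), np.int64(282))
90 [ 517.6 -156.    90. ]
100 [ 517.8 -153.4  100. ]
```

View pics/scene8.png

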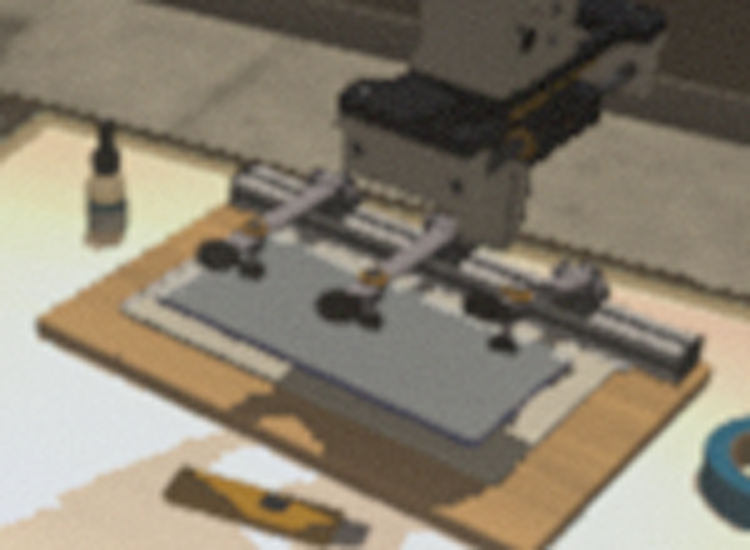

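View pics/wrist8.png

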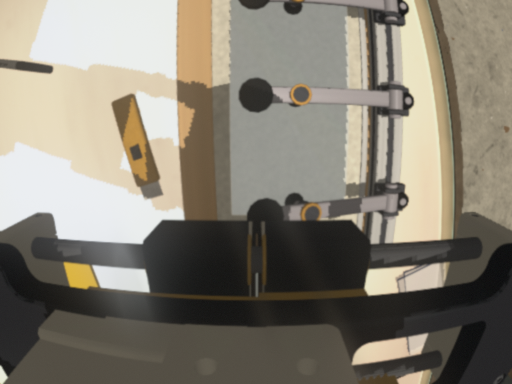

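Left and middle arms are both down and level, with pads at (215,255) and (340,307). The right pad sits under the fingers at (265,217) in the wrist view. Pressing right.

>>> drive_tool --deltas '[{"hand": 1,"tx": 0.02,"ty": 0,"tz": 0.2,"wx": 0,"wy": 0,"wz": 0},{"hand": 1,"tx": 0,"ty": 0,"tz": 0.2,"wx": 0,"wy": 0,"wz": 0},{"hand": 1,"tx": 0,"ty": 0,"tz": 0.1,"wx": 0,"wy": 0,"wz": 0},{"hand": 1,"tx": 0,"ty": 0,"tz": 0.1,"wx": 0,"wy": 0,"wz": 0},{"hand": 1,"tx": 0,"ty": 0,"tz": 0.1,"wx": 0,"wy": 0,"wz": 0},{"hand": 1,"tx": 0,"ty": 0,"tz": 0.1,"wx": 0,"wy": 0,"wz": 0},{"hand": 1,"tx": 0,"ty": 0,"tz": 0.1,"wx": 0,"wy": 0,"wz": 0},{"hand": 1,"tx": 0,"ty": 0,"tz": 0.1,"wx": 0,"wy": 0,"wz": 0},{"hand": 1,"tx": 0,"ty": 0,"tz": 0.1,"wx": 0,"wy": 0,"wz": 0},{"hand": 1,"tx": 0,"ty": 0,"tz": 0.1,"wx": 0,"wy": 0,"wz": 0},{"hand": 1,"tx": 0,"ty": 0,"tz": 0.1,"wx": 0,"wy": 0,"wz": 0},{"hand": 1,"tx": 0,"ty": 0,"tz": 0.1,"wx": 0,"wy": 0,"wz": 0},{"hand": 1,"tx": 0,"ty": 0,"tz": 0.1,"wx": 0,"wy": 0,"wz": 0},{"hand": 1,"tx": 0,"ty": 0,"tz": 0.1,"wx": 0,"wy": 0,"wz": 0},{"hand": 1,"tx": 0,"ty": 0,"tz": 0,"wx": 0,"wy": 0,"wz": 0},{"hand": 1,"tx": 0,"ty": 0,"tz": 0,"wx": 0,"wy": 0,"wz": 0}]'

```text
time: 13.97
tool_pos: [510.6, -170.3, 77.7]
tcp_rot: [-3.141, 0.0, -0.188]
contact_force: [-0.5, -0.0, 0.4]
grip_width: 0.4
```

>>> drive_tool --deltas '[{"hand": 1,"tx": 0,"ty": 0,"tz": 0.03,"wx": 0,"wy": 0,"wz": 0},{"hand": 1,"tx": 0,"ty": 0,"tz": 0.03,"wx": 0,"wy": 0,"wz": 0},{"hand": 1,"tx": 0,"ty": 0,"tz": 0.03,"wx": 0,"wy": 0,"wz": 0},{"hand": 1,"tx": 0,"ty": 0,"tz": 0,"wx": 0,"wy": 0,"wz": 0},{"hand": 1,"tx": 0,"ty": 0,"tz": 0,"wx": 0,"wy": 0,"wz": 0}]'

```text
time: 14.38
tool_pos: [510.6, -170.4, 74.5]
tcp_rot: [-3.142, -0.0, -0.188]
contact_force: [-0.2, -0.4, 1.1]
grip_width: 0.6
```

Run:
```python
from h import *
s=capture('scene')[:,:,::-1]
cv2.imwrite('pics/scene9.png',cv2.resize(s[140:250,215:365],None,fx=5,fy=5,interpolation=cv2.INTER_CUBIC))
```

```text
(no output)
```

View pics/scene9.png

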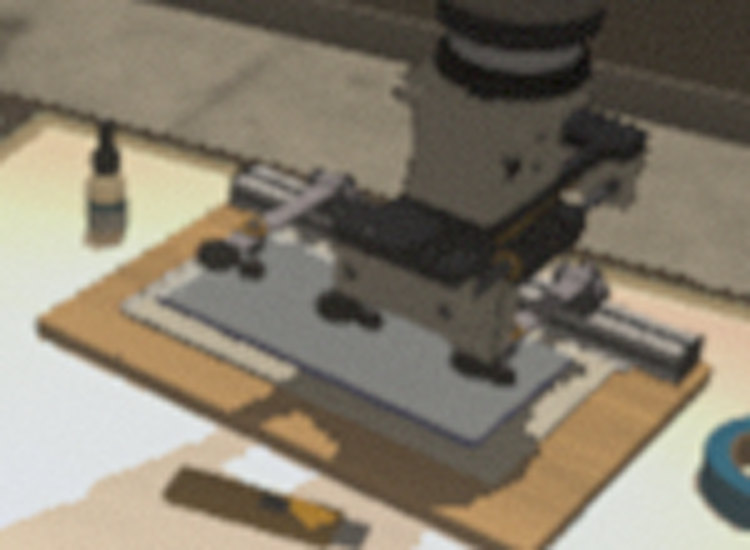

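The right pad is under the fingers at (475,362). Going to the same end height of about 71.

>>> drive_tool --deltas '[{"hand": 1,"tx": 0,"ty": 0,"tz": 0.03,"wx": 0,"wy": 0,"wz": 0},{"hand": 1,"tx": 0,"ty": 0,"tz": 0.03,"wx": 0,"wy": 0,"wz": 0},{"hand": 1,"tx": 0,"ty": 0,"tz": 0.03,"wx": 0,"wy": 0,"wz": 0},{"hand": 1,"tx": 0,"ty": 0,"tz": 0,"wx": 0,"wy": 0,"wz": 0},{"hand": 1,"tx": 0,"ty": 0,"tz": 0,"wx": 0,"wy": 0,"wz": 0},{"hand": 1,"tx": 0,"ty": 0,"tz": 0,"wx": 0,"wy": 0,"wz": 0}]'

```text
time: 14.93
tool_pos: [510.4, -170.3, 71.2]
tcp_rot: [-3.142, -0.0, -0.187]
contact_force: [-2.4, 0.5, 6.3]
grip_width: 0.3
```

>>> drive_tool --deltas '[{"hand": 1,"tx": 0,"ty": 0,"tz": 0.01,"wx": 0,"wy": 0,"wz": 0},{"hand": 1,"tx": 0,"ty": 0,"tz": 0,"wx": 0,"wy": 0,"wz": 0},{"hand": 1,"tx": 0,"ty": 0,"tz": 0,"wx": 0,"wy": 0,"wz": 0}]'

```text
time: 15.18
tool_pos: [510.4, -170.3, 71.1]
tcp_rot: [3.142, -0.0, -0.187]
contact_force: [-2.5, 1.0, 8.2]
grip_width: 0.4
```

>>> drive_tool --deltas '[{"hand": 1,"tx": 0,"ty": 0,"tz": -0.1,"wx": 0,"wy": 0,"wz": 0},{"hand": 1,"tx": 0,"ty": 0,"tz": -0.2,"wx": 0,"wy": 0,"wz": 0},{"hand": 1,"tx": 0,"ty": 0,"tz": -0.5,"wx": 0,"wy": 0,"wz": 0},{"hand": 1,"tx": 0,"ty": 0,"tz": -0.7,"wx": 0,"wy": 0,"wz": 0},{"hand": 1,"tx": 0,"ty": 0,"tz": -0.7,"wx": 0,"wy": 0,"wz": 0},{"hand": 1,"tx": -0.6,"ty": 0,"tz": -0.7,"wx": 0,"wy": 0,"wz": 0},{"hand": 1,"tx": -0.6,"ty": 0,"tz": -0.5,"wx": 0,"wy": 0,"wz": 0},{"hand": 1,"tx": -0.6,"ty": 0,"tz": 0,"wx": 0,"wy": 0,"wz": 0},{"hand": 1,"tx": -0.4,"ty": 0,"tz": 0,"wx": 0,"wy": 0,"wz": 0},{"hand": 1,"tx": 0,"ty": 0,"tz": 0,"wx": 0,"wy": 0,"wz": 0},{"hand": 1,"tx": 0,"ty": 0,"tz": 0,"wx": 0,"wy": 0,"wz": 0},{"hand": 1,"tx": 0,"ty": 0,"tz": 0,"wx": 0,"wy": 0,"wz": 0}]'

```text
time: 16.18
tool_pos: [424.9, -154.3, 206.8]
tcp_rot: [3.141, -0.001, -0.188]
contact_force: [0.4, 0.2, -0.9]
grip_width: 0.4
```

Run:
```python
from h import *
t=capture('top')[:,:,::-1].copy()
s=capture('scene')[:,:,::-1]
cv2.imwrite('pics/sceneA.png',cv2.resize(s[140:250,215:365],None,fx=5,fy=5,interpolation=cv2.INTER_CUBIC))
cv2.imwrite('pics/topA.png',cv2.resize(t[110:220,205:355],None,fx=5,fy=5,interpolation=cv2.INTER_CUBIC))
print(get_obs()['contact_force'])
```

```text
[ 0.31524348 -0.19572156 -0.35576389]
```

View pics/sceneA.png

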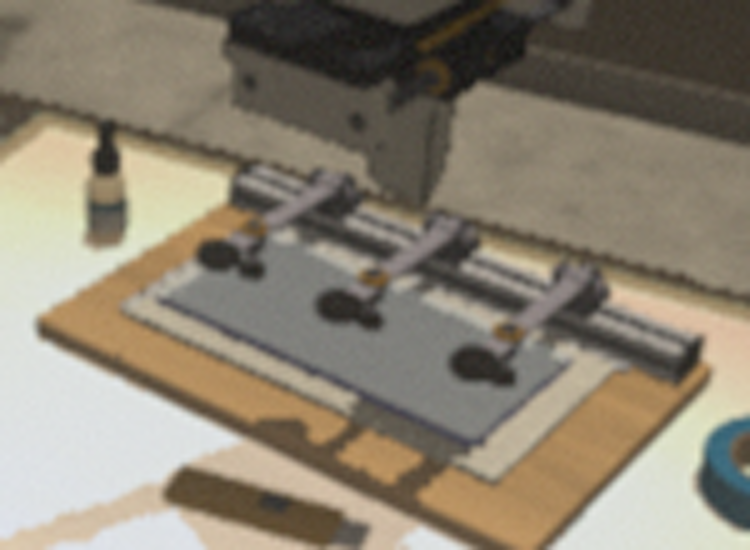

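View pics/topA.png

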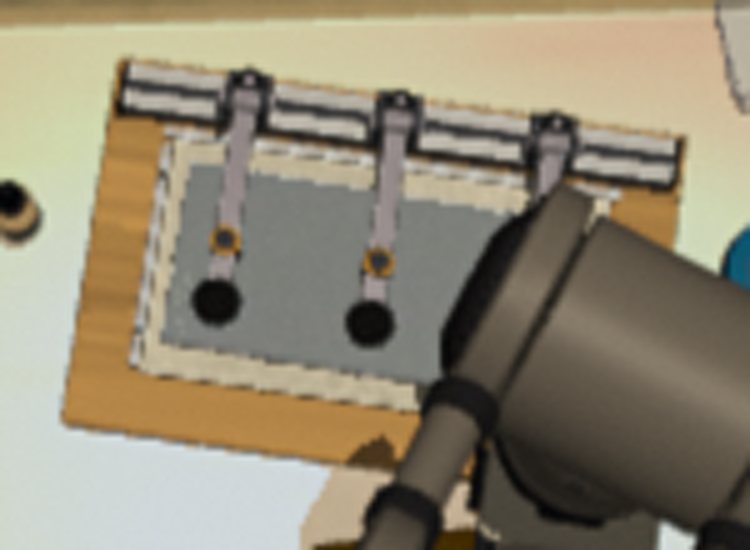

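All three arms are level with their feet on the glass, the glass edges are where they started, and the robot is clear. Handing in.

```bash
python3 -c "
from plant import *
print(close_job(), get_obs()['time'])"
```

```text
the job is handed in; nothing more can be done
the job is handed in; nothing more can be done
```

I pressed the three hold-down arms in the order asked, middle, then left, then right, using the closed fingertips. I then backed off and handed the job in at about 16 s.

- **Press forces:** the last readings before release were about 7.3 N (middle), 10.1 N (left) and 8.2 N (right). The left reading is over the 6–8 N you call ample. It jumped from 6.8 N for a 0.1 mm move, so part of it may be sensor noise. At release the tips were about 57 mm above the table each time, which is the level height of the pads.
- **Final scene picture:** all three arms stayed level after release, with their feet on the glass. The glass, panel, dropper bottle, tape roll and scraper look unmoved.
- **Final top picture:** it confirms the left and middle arms. The right arm was hidden there by the robot, so I checked it only in the scene picture.
- **Robot clear:** the force reading was about 0 N, with the tool at about 207 mm height, clear of everything.
- **Measurements that disagreed:** the top and wrist cameras differed by about 2–3 mm sideways on the pad positions. The middle pad's triangulated height came out at 83 mm, below the 90–104 mm given, so I took the pad height as about 95 mm instead.
- **Refused calls:** the first two move calls were refused because of incomplete rows, and nothing moved.

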